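# Nip up the lathe chuck with its T-key

### The arm

A 6-joint arm with a two-finger parallel gripper is mounted at the origin on the work surface. World frame = base frame: x ahead of the robot, y to its left, z up, the work surface at z = 0. Lengths are in m, angles in degrees, forces in N, time in s.
With the tool pointing down it reaches from about 0.375 to 0.9 m from the base axis. Payload 3.1 kg.
Tool frame: the origin (TCP) lies between the finger pads; the fingertips stand 11 mm ahead of it and the grasp point (between the pads) lies 8 mm behind it; z points along the fingers, y is the line along which they close (so a half turn about z gives the same grasp; the last joint's range is limited). The gripper opens to 87 mm and grips with 3 to 60 N. Pads are 19 mm wide; open, the fingers measure 117 mm over their backs; the gripper's body (75 mm by 190 mm) begins 51 mm behind the grasp point.
Start: joints at [-10.227, 30.224, 82.088, -0, 67.689, -10.227], TCP at [0.625, 0, 0.234] pointing down, gripper open.
Joint ranges: [-176.69, 176.69], [-43.24, 126.21], [12.49, 139.97], [-82, 262], [0, 151.66], [-163.58, 163.58]. Speed limits (degrees/s): [159.86, 159.86, 180, 180, 180, 180].

### API

Orientations are given as a 3x3 rotation matrix whose columns are the frame's x, y, z axes.
In Python, from rig import bot, viewer, workorder, nets gives the robot as it stands. The module is installed in compiled form; this text tells all that it offers.
- The arm moves only by the tool move_arm, never from a script. Its argument "increments" is a list of rows, each a list of 7 numbers: the shift along the tool's x, y, z normalised to -1 to 1, where 1 is 0.3 m, then the turn, a rotation vector about the tool's x, y, z normalised to -1 to 1, where 1 is pi rad, then the opening, from 0 (shut) to 1 (fully open). In form: [[tx, ty, tz, wx, wy, wz, grip], ...]. A call has 1 to 10 rows; each row is the pose to reach, as a shift and turn from the pose commanded when the call began, along the tool's axes at that moment, turning the shorter way round; what a row does not reach only later rows make up. A row lasts 1/12 s, in which the tool goes at most 41.7 mm and 7.16 degrees, less where a joint would pass 70% of its speed; a pose out of reach is approached as far as the arm can. A call with a number of a shift or a turn outside -1 to 1 is refused whole. A call with a gripper value outside its range is refused whole. The fingers move at their own pace and stop on an object; the grip force is fixed at half the most. Time passes only in rows, so rows that repeat a pose let the fingers close. It gives the time, the measured TCP pose, the force, the opening and the grip force at its end, in the units of the state.
- bot.read_state(): the state, without advancing time (a new reading comes with each control period).
- viewer.capture(name): name is "scene" or "side" or "wrist"; returns a dict with "image" (480x640x3 uint8, blue, green, red), "K" (3x3 intrinsics, pixels), "dist" ([k1, k2, p1, p2, k3] as OpenCV has them; the pictures are not rectified), "eye" and "orientation" of the camera in the world. Camera axes: x right, y up, looking along -z (the intrinsics and any distortion apply to the point x, -y, -z); pixel columns grow to the right and rows downward; lengths in m; the calibration is good to about 2 mm. A picture is of the moment at which its call begins. There is no depth.
- workorder.hand_in(): hands the job in; it is judged then, once.
Trained networks look in the newest picture that a camera, given by its name, has taken for a name from the list of things; names that differ only in an ending like _2 or _b are one class to them, and where a whole thing is asked for, a point or a joint stands for the part that bears it (a point fixed in the world has none). Each returns a list of dicts, best first, with "conf" (0 to 1); they miss things now and then, are a little off and sometimes report something else, mostly with a low value. They report only what shows in the picture. A call takes as long as a camera call. They do not tell look-alikes from the thing itself.
- nets.find_in(camera, thing): "location" ([column, row] in pixels, amid what is visible of it).
The state is a dict: "time_s": time; "joint_positions": joint angles; "qvel": joint speeds; "tau": joint torques, N m; "position": TCP position; "tcp_rot": TCP orientation; "force": force on the tool from outside, world axes, zero at the start; "moment": the same for the moment, N m; "opening": opening from 0.0 (shut) to 1.0 (fully open); "grasp_force": force on a finger pad.
Only numpy, scipy, OpenCV 4.12 (cv2) and the standard library are available. Lean on these libraries where they do the work, as an engineer would, in place of code of your own. Each camera call takes 0.05 s, during which the arm holds its last target. There are 200 camera calls.

### The job

Tighten the bench lathe's chuck on the soapstone bowl: take the T-handled chuck key from the tool block, stand it in the socket on top of the chuck and, pressing only lightly, turn it until its square end drops fully home, then turn it clockwise until the jaw bites on the stone and the key stops, without forcing it. Do not leave the key in the chuck: put it back upright in its hole in the tool block, fully down, and leave everything else as it is.

Things in the scene. Friction and masses are not known exactly. Their poses are not given: they have to be found in the camera images.
- key: T-handled steel chuck key, 0.36 kg, upright in one of the tool block's three holes. Origin: centre of its foot; z up. From the foot: square end 12 x 12 mm (sides along the key's x and y), 12 mm long, foot bevelled 2 mm all round; round shank 17 mm thick up to 74 mm; T-grip from 74 to 98 mm. It stands on its hole's floor, which is 3 mm wider than the shank.
- key_grip (a point): Middle of the key's flat-sided T-grip, 86 mm above the foot, 96 mm above the table at the start. The T-grip is 20 mm thick (key's x), 80 mm long (key's y) and 24 mm high.
- lathe: Bench lathe, fixed. Origin on the table straight below the key socket; y along the spindle to the headstock (grey box 217 mm high with a knob to 231, 70 to 250 mm along +y). Dark chuck 100 mm across, locked, axis 150 mm high. Towards -y: jaws, grey stone blank 100 mm across, tailstock (165 to 260 mm along -y, with lever 215 mm high), handwheel to 330 mm. Tool rest on the -x side, 155 mm high.
- socket (a point): Mouth centre of the upper jaw screw's socket, on top of the chuck, 200 mm above the table, facing up: square hole 13.5 mm wide, 14 mm deep, in a flush steel end 20 mm wide. Key home: shoulder on the screw, foot 12 mm below this point. The hole's sides do NOT follow this point's axes: their angle is unknown, repeats every quarter turn, and is found by feel.
- jaw (a joint): Upper jaw's travel towards the stone, m; it bites at 0.00112. 0.8 mm per rad of screw, clockwise seen from above closes it, about as little as a reading's noise: feel the bite. The screw takes 0.10 N m to turn, then stops dead, 0.4 to 1.3 rad after the start. A twist of 0.25 to 0.35 N m at the stop is plenty, 0.45 N m is forcing it. Slack of key in socket: 0.26 rad.
- rack: Wooden tool block 56 x 196 x 60 mm, heavy, fixed to the table; origin at the centre of its underside, its long side along its y axis.
- hole0 (a point): Mouth centre of the tool block's first hole (66 mm along the block's -y), 60 mm above the table: round, 20 mm across, 50 mm deep, bevelled 1.5 mm.
- hole1 (a point): The same for the middle hole.
- hole2 (a point): The same for the third hole (at +66 mm).
- chisel: Chisel with a light wooden handle 25 mm thick, standing in one of the holes, top 128 mm above the table; not to be moved. Origin at the foot of its blade.
- gouge: Gouge with a dark wooden handle 27 mm thick, standing in one of the holes, top 122 mm above the table; not to be moved. Origin at the foot of its blade.
- bowl: Turned stone bowl, 96 mm across, 42 mm high, a bystander; origin under its centre.
- blank: Stone disc 72 mm across, 45 mm high, a bystander; origin under its centre.
- calipers: Steel outside calipers lying flat, about 145 x 80 mm, a bystander.
- mallet: Wooden mallet lying on its side, 64 mm high, a bystander.
- mortar: Stone mortar 100 mm across, 62 mm high, a bystander.
- pestle: Stone pestle lying beside the mortar, 104 mm long, a bystander.
- cup: Paper cup 66 mm across, 75 mm high, a bystander.
- screw_end (a point): Same point as the socket. The key's square enters only within about 0.13 rad of the right angle; before that it rests on the screw's end or 1 mm inside. The screw drags (0.10 N m) enough not to turn under a key pressed with 5 to 10 N. More than 50 N between key and lathe before the key is home is too much.
Things that resemble listed ones, but are neither listed nor needed, are in the scene too. What is shaped like the key but pink or yellow is not meant.

How it is judged (in metres and radians):
On the way, in this order (a step that is already met when the one before it is completed fails the run):
1. the key's square end has dropped fully home in the chuck's socket, upright (z of key in the frame of socket below -0.01 m and horizontal distance between key and socket below 0.004 m and angle between key's own z axis and vertical below 0.12 rad), for 0.1 s.
2. the jaw has been turned tight on the stone (value of joint jaw above 0.001 m), for 0.1 s.
At the end, for the whole second after the job is handed in: The jaw is tight on the stone (within 0.12 mm of the bite, i.e. within 0.15 rad of the screw's stop), and the key stands released and at rest in its hole of the tool block: tip within 8 mm of the hole's axis and at least 43 mm below its mouth, leaning less than 0.15 rad (value of joint jaw above 0.001 m and ((horizontal distance between key and hole0 below 0.008 m and z of key in the frame of hole0 below -0.043 m) or (horizontal distance between key and hole1 below 0.008 m and z of key in the frame of hole1 below -0.043 m) or (horizontal distance between key and hole2 below 0.008 m and z of key in the frame of hole2 below -0.043 m)) and angle between key's own z axis and vertical below 0.15 rad and linear speed of key below 0.02 m/s); the robot touches nothing.
It fails at once if the key is pressed or knocked against the lathe with more than 50 N before it has dropped home (contact force between key and lathe above 50 N and z of key in the frame of socket above -0.008 m and value of joint jaw below 0.001 m).
It fails at once if the key is forced against the bite: over 180 N between key and screw, about 0.45 N m (contact force between key and lathe above 180 N and value of joint jaw above 0.001 m).
It fails at once if the chisel or the gouge is taken or pushed out of its hole (distance of any of chisel, gouge from where it was at the start of the episode above 0.02 m).
It fails at once if a bystander on the table is moved by more than 30 mm (distance of any of bowl, blank, calipers, mallet, mortar, pestle, cup from where it was at the start of the episode above 0.03 m).
It also fails if it takes over 72 s, if anything falls off the work surface, if the arm or the gripper's body presses on something with over 40 N, if the wrist force passes 120 N, or if a joint passes its speed limit or range.

## Working session

There is one attempt and no reset: what is moved stays moved. The work goes in short steps, Python scripts to look and compute and a tool call to move; the robot and the scene stay as the last step left them, time stands still between calls to the robot, and variables do not carry over. Pictures are saved under pics/ and viewed, at most 10 in all, crops included, and the job is handed in when it is done.

Besides the shell and the picture viewer there is one more tool, called after "Call:" in YAML: its name, and indented under it one key for each argument. move_arm: Moves the arm, as the interface text tells. Its arguments: {"type":"object","properties":{"increments":{"type":"array"}},"required":["increments"]}

```bash
mkdir -p pics; cat > h.py <<'E'
import numpy as np, cv2, pickle
from rig import bot, viewer, workorder, nets
def cap(n, f=None):
    c=viewer.capture(n)
    if f: cv2.imwrite('pics/'+f,c['image'])
    return c
def ray(c,uv):
    p=cv2.undistortPoints(np.array([[uv]],float),np.array(c['K'],float),np.array(c['dist'],float))[0,0]
    d=np.array(c['orientation'])@np.array([p[0],-p[1],-1]); return np.array(c['eye']),d
def atz(c,uv,z):
    e,d=ray(c,uv); return e+d*(z-e[2])/d[2]
def tri(c1,a,c2,b):
    A=[];B=[]
    for c,u in((c1,a),(c2,b)):
        e,d=ray(c,u); d=d/np.linalg.norm(d); P=np.eye(3)-np.outer(d,d); A.append(P);B.append(P@e)
    x=np.linalg.lstsq(np.vstack(A),np.hstack(B),rcond=None)[0]
    return x
def proj(c,X):
    R=np.array(c['orientation']); p=R.T@(np.array(X,float)-np.array(c['eye'])); p=p*[1,-1,-1]
    return cv2.projectPoints(p.reshape(1,1,3),np.zeros(3),np.zeros(3),np.array(c['K'],float),np.array(c['dist'],float))[0].ravel()
E
python3 - <<'E'
from h import *
np.set_printoptions(precision=3,suppress=True)
cs={n:cap(n,n+'0.png') for n in('scene','side','wrist')}
pickle.dump(cs,open('c0.pkl','wb'))
for n,c in cs.items():
    print(n,np.array(c['eye']),(-np.array(c['orientation'])[:,2]))
    for t in('key','key_grip','socket','rack','hole0','hole1','hole2','chisel','gouge','lathe'):
        print(t,[(np.round(r['location']),round(r['conf'],2)) for r in nets.find_in(n,t)][:4])
s=bot.read_state();print(s)
E
```

```text
scene [ 0.827 -0.672  1.407] [-0.259  0.461 -0.849]
key [(array([263., 357.]), 0.58), (array([223., 338.]), 0.56), (array([179., 341.]), 0.54)]
key_grip [(array([228., 423.]), 0.73), (array([182., 341.]), 0.58), (array([261., 356.]), 0.52), (array([221., 337.]), 0.52)]
socket [(array([378., 279.]), 0.71)]
rack [(array([283., 343.]), 0.7)]
hole0 [(array([280., 341.]), 0.75)]
hole1 [(array([280., 341.]), 0.75)]
hole2 [(array([280., 341.]), 0.75)]
chisel [(array([289., 316.]), 0.65)]
gouge [(array([277., 334.]), 0.42)]
lathe [(array([378., 280.]), 0.59)]
side [0.422 1.202 1.068] [ 0.026 -0.782 -0.622]
key [(array([399., 175.]), 0.76), (array([370., 188.]), 0.5), (array([327., 173.]), 0.42), (array([328., 214.]), 0.34)]
key_grip [(array([400., 176.]), 0.73), (array([375., 186.]), 0.55), (array([327., 174.]), 0.5)]
socket [(array([251., 285.]), 0.73)]
rack [(array([330., 212.]), 0.69), (array([249., 292.]), 0.29)]
hole0 [(array([328., 217.]), 0.96)]
hole1 [(array([328., 217.]), 0.96)]
hole2 [(array([328., 217.]), 0.96)]
chisel [(array([324., 199.]), 0.45)]
gouge [(array([328., 187.]), 0.4
[... 310 characters left out ...]
array([192., 399.]), 0.69), (array([109.,  14.]), 0.39)]
hole2 [(array([192., 399.]), 0.69), (array([109.,  14.]), 0.39)]
chisel []
gouge [(array([194., 400.]), 0.48)]
lathe [(array([307., 182.]), 0.63)]
{'time_s': 1.65, 'joint_positions': array([-10.227,  30.225,  82.086,  -0.001,  67.688, -10.227]), 'qvel': array([ 0.039, -0.005,  0.058, -0.005, -0.039,  0.041]), 'tau': array([ -0.   , -44.   , -17.698,   0.063,   0.05 ,  -0.   ]), 'position': array([0.625, 0.   , 0.234]), 'tcp_rot': array([[ 0.,  1.,  0.],
       [ 1., -0., -0.],
       [-0.,  0., -1.]]), 'force': array([-0.018, -1.009,  1.448]), 'moment': array([-0.018, -0.007, -0.014]), 'grasp_force': 0.0, 'opening': 1.0019706046055732}
```

View pics/scene0.png

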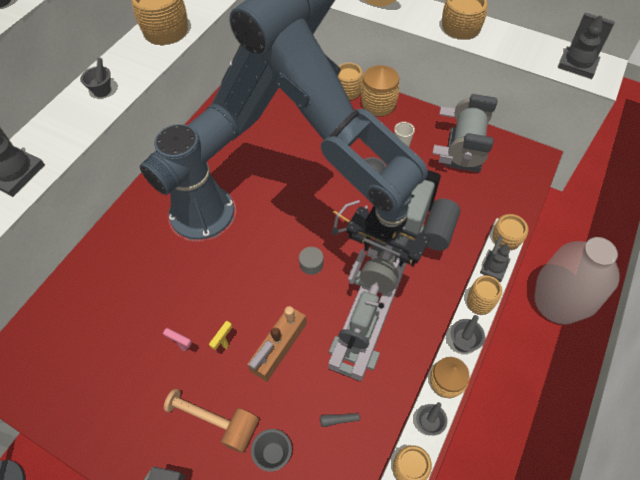

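View pics/side0.png

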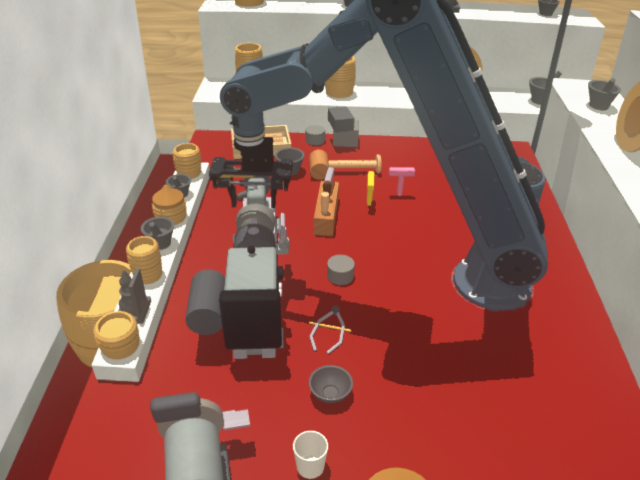

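Candidates for the key are the grey T in the tool block at scene (261,356), the yellow T at (221,336) and the pink T at (178,340). The grey one fits: it is steel and stands in the block, with the gouge (276,335) and chisel (290,313) beside it. One enlarged crop to confirm.

```bash
python3 - <<'E'
from h import *
cs=pickle.load(open('c0.pkl','rb'))
a=cs['scene']['image'][295:390,235:315]; b=cs['side']['image'][160:240,300:360]
A=cv2.resize(a,None,fx=4,fy=4,interpolation=2);B=cv2.resize(b,None,fx=4,fy=4,interpolation=2)
w=cs['wrist']['image']; W=cv2.resize(w,(640//2,480//2))
w2=cv2.resize(w[100:260,230:390],(240,240))
m=np.zeros((600,800,3),np.uint8); m[:380,:320]=A; m[:320,330:570]=B; m[0:240,560:800]=w2; m[350:590,400:720]=W
cv2.imwrite('pics/m1.png',m)
E
```

```text
(no output)
```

View pics/m1.png

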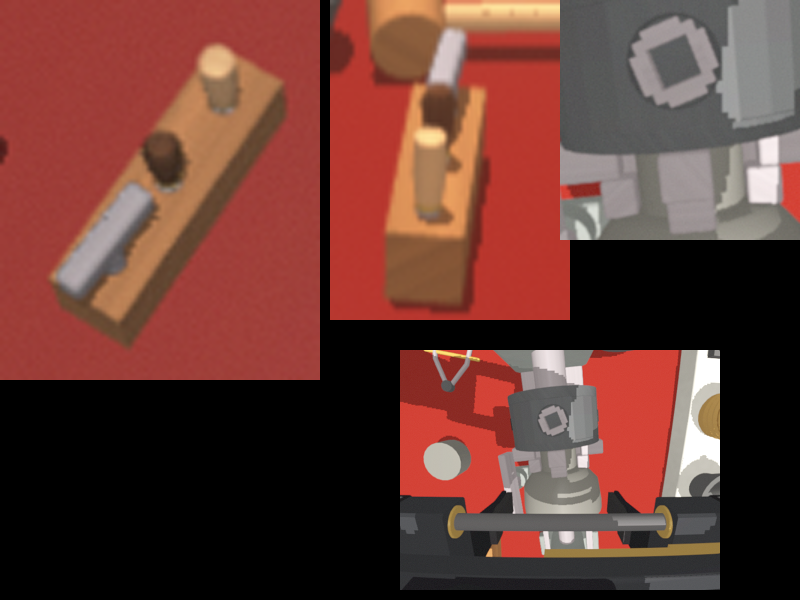

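```bash
python3 - <<'E'
from h import *
np.set_printoptions(precision=4,suppress=True)
cs=pickle.load(open('c0.pkl','rb')); s,d,w=cs['scene'],cs['side'],cs['wrist']
P=lambda x,y:(235+x/4,295+y/4)
Q=lambda x,y:(300+(x-330)/4,160+y/4)
print('key ends top',atz(s,P(66,275),.108),atz(s,P(140,197),.108), 'mid',atz(s,P(103,237),.108))
print('gouge',atz(s,P(163,146),.122),atz(d,Q(437,93),.122)); print('chisel',atz(s,P(213,56),.128),atz(d,Q(430,137),.128))
print('rack corners top',[atz(s,P(*p),.06)[:2] for p in((50,277),(127,325),(287,86))],[atz(d,Q(*p),.06)[:2] for p in((386,230),(466,238),(487,88))])
print('socket',atz(w,(230+113/1.5,100+62/1.5),.2), 'scene net',atz(s,(378,279),.15))
# socket corners in wrist: upscale
cv2.imwrite('pics/sock.png',cv2.resize(w['image'][115:170,280:340],None,fx=10,fy=10,interpolation=2))
E
```

```text
key ends top [ 0.444  -0.3755  0.108 ] [ 0.4586 -0.3093  0.108 ] mid [ 0.4516 -0.3433  0.108 ]
gouge [ 0.4578 -0.2767  0.122 ] [ 0.4528 -0.2634  0.122 ]
chisel [ 0.4564 -0.2094  0.128 ] [ 0.4555 -0.1975  0.128 ]
rack corners top [array([ 0.4214, -0.3706]), array([ 0.4823, -0.3744]), array([ 0.4926, -0.1806])] [array([ 0.4847, -0.1789]), array([ 0.4279, -0.1729]), array([ 0.4167, -0.3691])]
socket [0.6167 0.0716 0.2   ] scene net [ 0.6298 -0.0319  0.15  ]
```

View pics/sock.png

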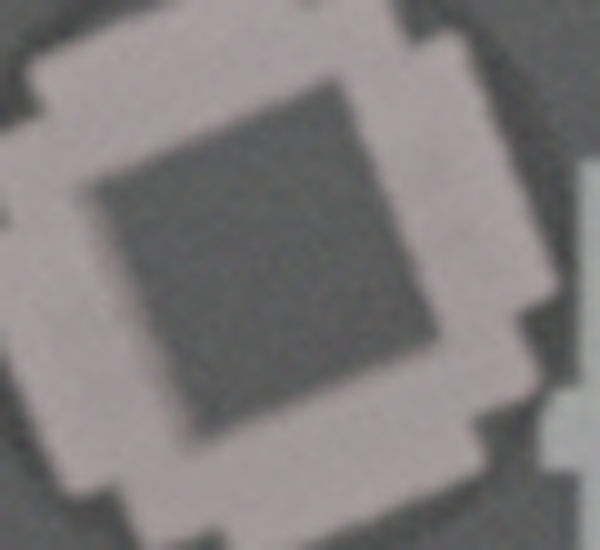

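The crop shows the socket's square with corners at crop pixels (85,190), (340,80), (440,340) and (190,440), rotated about 23° in the image. The earlier crop confirms that the steel T stands in the end hole (hole0). Moving above it.

Call:
move_arm:
  increments:
    - [0,0,-0.13,0,0,0,1]
    - [-0.57,-0.29,-0.13,0,0,0,1]
    - [-0.57,-0.29,-0.13,0,0,0,1]
    - [-0.57,-0.29,-0.13,0,0,0,1]
    - [-0.57,-0.29,-0.13,0,0,0,1]
    - [-0.57,-0.29,-0.13,0,0,0,1]
    - [-0.57,-0.29,-0.13,0,0,0,1]

```text
time_s: 2.23
position: [0.536, -0.1755, 0.2727]
tcp_rot: [[0.005, 1.0, -0.001], [1.0, -0.005, -0.002], [-0.002, -0.001, -1.0]]
force: [0.4, 0.4, -1.0]
opening: 0.995
grasp_force: 0.0
```

Call:
move_arm:
  increments:
    - [-0.57,-0.29,0,0,0,0,1]
    - [-0.57,-0.29,0,0,0,0,1]
    - [-0.57,-0.29,0,0,0,0,1]
    - [-0.57,-0.29,0,0,0,0,1]
    - [-0.57,-0.29,0,0,0,0,1]
    - [-0.57,-0.29,0,0,0,0,1]
    - [-0.57,-0.29,0,0,0,0,1]

```text
time_s: 2.82
position: [0.4508, -0.3427, 0.2724]
tcp_rot: [[0.003, 1.0, 0.0], [1.0, -0.003, 0.001], [0.001, 0.0, -1.0]]
force: [0.3, -0.3, 0.3]
opening: 0.999
grasp_force: 0.0
```

```bash
python3 - <<'E'
from h import *
np.set_printoptions(precision=4,suppress=True)
w=pickle.load(open('c0.pkl','rb'))['wrist']
C=[atz(w,(280+x/10-.45,115+y/10-.45),.2)[:2] for x,y in((85,190),(340,80),(440,340),(190,440))]
C=np.array(C);print(C,'centre',C.mean(0),'sides',[np.round((np.linalg.norm(C[i]-C[i-1])*1e3,np.degrees(np.arctan2(*(C[i]-C[i-1])[::-1]))),2) for i in range(4)])
c=cap('wrist'); pickle.dump(c,open('c1.pkl','wb')); s=bot.read_state(); print(s['time_s'],s['position'],s['force'])
u=proj(c,[.452,-.342,.108]).astype(int); print(u)
x0,y0=max(u[0]-110,0),max(u[1]-100,0); cv2.imwrite('pics/k1.png',cv2.resize(c['image'][y0:y0+200,x0:x0+220],None,fx=3,fy=3,interpolation=2)); print(x0,y0)
E
```

```text
[[0.6088 0.0751]
 [0.6205 0.08  ]
 [0.6251 0.0684]
 [0.6135 0.0638]] centre [0.617  0.0718] sides [array([ 12.26, 112.45]), array([12.71, 22.53]), array([ 12.51, -68.42]), array([  12.52, -158.58])]
2.8667 [ 0.4512 -0.3414  0.2724] [ 0.8972 -0.3913  0.0431]
[322 224]
212 124
```

View pics/k1.png

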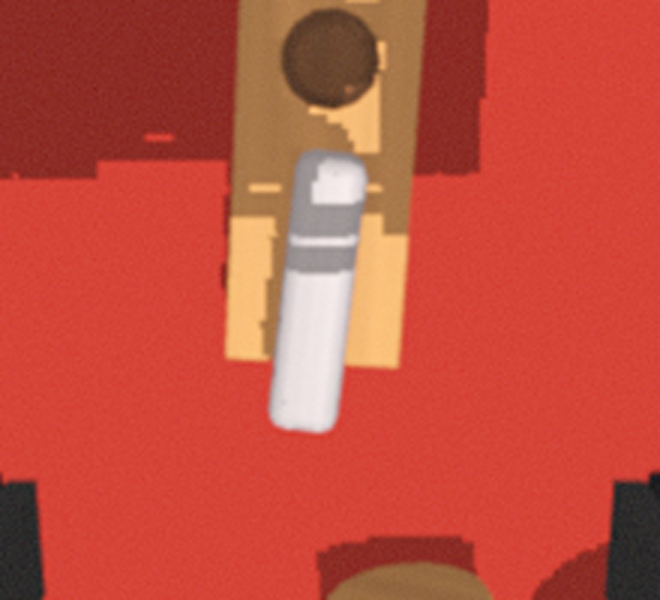

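The crop shows the grey T-grip with top corners at about (300,152), (368,157), (268,428) and (337,432). It is slightly skewed to the block, with the gouge above it at (330,58).

```bash
python3 - <<'E'
from h import *
np.set_printoptions(precision=4,suppress=True)
c=pickle.load(open('c1.pkl','rb'))
f=lambda x,y,z:atz(c,(212+x/3,124+y/3),z)[:2]
K=np.array([f(x,y,.108) for x,y in((300,152),(368,157),(337,432),(268,428))]);print(K,K.mean(0),[round(np.linalg.norm(K[i]-K[i-1])*1e3,1) for i in range(4)])
a=(K[0]+K[1]-K[2]-K[3])/2; print('angle of long axis from +y toward +x',np.degrees(np.arctan2(a[0],a[1])))
print('gouge',f(330,58,.122)); L=[f(226,358,.06),f(399,367,.06),f(243,0,.06),f(425,0,.06)];print(L)
E
```

```text
[[ 0.4437 -0.3007]
 [ 0.4621 -0.302 ]
 [ 0.4538 -0.3809]
 [ 0.4338 -0.3797]] [ 0.4483 -0.3408] [np.float64(79.6), np.float64(18.4), np.float64(79.3), np.float64(20.0)]
angle of long axis from +y toward +x 6.551391936996364
gouge [ 0.4517 -0.2755]
[array([ 0.418 , -0.3726]), array([ 0.4746, -0.3757]), array([ 0.4258, -0.2601]), array([ 0.4807, -0.2602])]
```

Call:
move_arm:
  increments:
    - [0,-0.01,0.1,0,0,0.036,1]
    - [0,-0.01,0.2,0,0,0.036,1]
    - [0,-0.01,0.33,0,0,0.036,1]
    - [0,-0.01,0.45,0,0,0.036,1]
    - [0,-0.01,0.55,0,0,0.036,1]
    - [0,-0.01,0.615,0,0,0.036,1]
    - [0,-0.01,0.615,0,0,0.036,1]

```text
time_s: 3.45
position: [0.4468, -0.3376, 0.084]
tcp_rot: [[0.11, 0.994, -0.006], [0.994, -0.11, 0.008], [0.007, -0.007, -1.0]]
force: [-0.2, 0.2, -0.1]
opening: 1.002
grasp_force: 0.0
```

Call:
move_arm:
  increments:
    - [0,0,0,0,0,0,0.6]
    - [0,0,0,0,0,0,0.3]
    - [0,0,0,0,0,0,0]
    - [0,0,0,0,0,0,0]
    - [0,0,0,0,0,0,0]
    - [0,0,0,0,0,0,0]
    - [0,0,0,0,0,0,0]
    - [0,0,0,0,0,0,0]

```text
time_s: 4.12
position: [0.448, -0.3422, 0.0884]
tcp_rot: [[0.113, 0.994, 0.0], [0.994, -0.113, -0.0], [-0.0, 0.0, -1.0]]
force: [-0.5, -0.1, 0.1]
opening: 0.482
grasp_force: 0.0
```

Call:
move_arm:
  increments:
    - [0,0,0,0,0,0,0]
    - [0,0,0,0,0,0,0]
    - [0,0,0,0,0,0,0]
    - [0,0,0,0,0,0,0]
    - [0,0,0,0,0,0,0]
    - [0,0,0,0,0,0,0]
    - [0,0,0,0,0,0,0]

```text
time_s: 4.7
position: [0.448, -0.342, 0.088]
tcp_rot: [[0.113, 0.994, 0.0], [0.994, -0.113, -0.0], [-0.0, 0.0, -1.0]]
force: [0.1, 0.4, -1.0]
opening: 0.224
grasp_force: 30.0
```

Call:
move_arm:
  increments:
    - [0,0,-0.08,0,0,0,0]
    - [0,0,-0.18,0,0,0,0]
    - [0,0,-0.3,0,0,0,0]
    - [0,0,-0.42,0,0,0,0]
    - [0,0,-0.54,0,0,0,0]
    - [0,0,-0.66,0,0,0,0]
    - [0,0,-0.78,0,0,0,0]
    - [0,0,-0.84,0,0,0,0]
    - [0,0,-0.84,0,0,0,0]

```text
time_s: 5.45
position: [0.4494, -0.3435, 0.3447]
tcp_rot: [[0.113, 0.994, 0.006], [0.994, -0.113, -0.007], [-0.006, 0.007, -1.0]]
force: [0.6, -0.7, -2.6]
opening: 0.228
grasp_force: 30.0
```

Call:
move_arm:
  increments:
    - [0.11,0.039,0,0,0,0,0]
    - [0.22,0.078,0,0,0,0,0]
    - [0.33,0.117,0,0,0,0,0]
    - [0.44,0.156,0,0,0,0,0]
    - [0.55,0.195,0,0,0,-0.03,0]
    - [0.66,0.234,0,0,0,-0.06,0]
    - [0.77,0.273,0,0,0,-0.09,0]
    - [0.88,0.312,0,0,0,-0.12,0]
    - [0.98,0.35,0,0,0,-0.158,0]
    - [0.98,0.35,0,0,0,-0.158,0]

```text
time_s: 6.28
position: [0.586, -0.0555, 0.3368]
tcp_rot: [[-0.382, 0.924, -0.003], [0.924, 0.382, 0.006], [0.007, -0.001, -1.0]]
force: [-1.1, 0.3, -4.0]
opening: 0.223
grasp_force: 30.0
```

Call:
move_arm:
  increments:
    - [0,0,0,0,0,0,0]
    - [0,0,0,0,0,0,0]
    - [0,0,0,0,0,0,0]

```text
time_s: 6.53
position: [0.5844, -0.0625, 0.3385]
tcp_rot: [[-0.372, 0.928, -0.003], [0.928, 0.372, 0.0], [0.001, -0.003, -1.0]]
force: [0.2, 0.3, -3.7]
opening: 0.227
grasp_force: 30.0
```

```bash
python3 - <<'E'
from h import *
np.set_printoptions(precision=4,suppress=True)
c=cap('wrist'); pickle.dump(c,open('c2.pkl','wb')); s=bot.read_state(); print(s['time_s'],s['position'],s['force'],s['moment'],s['joint_positions'],s['opening'])
u=proj(c,[.617,.072,.2]).astype(int); print(u,np.array(c['eye']))
x0,y0=u[0]-30,u[1]-30; print(x0,y0)
a=cv2.resize(c['image'][y0:y0+60,x0:x0+60],(480,480),interpolation=2)
m=np.zeros((480,800,3),np.uint8);m[:,:480]=a;m[:240,480:]=cv2.resize(c['image'],(320,240))
cv2.imwrite('pics/s2.png',m)
E
```

```text
6.5833 [ 0.5846 -0.0628  0.339 ] [ 0.3103 -0.2548 -3.7113] [-0.0249 -0.0042  0.0199] [-16.9979  21.5317  79.6181  -0.0266  78.9718 -38.8294] 0.22784999752933457
[435  79] [0.5557 0.008  0.4895]
405 49
```

View pics/s2.png

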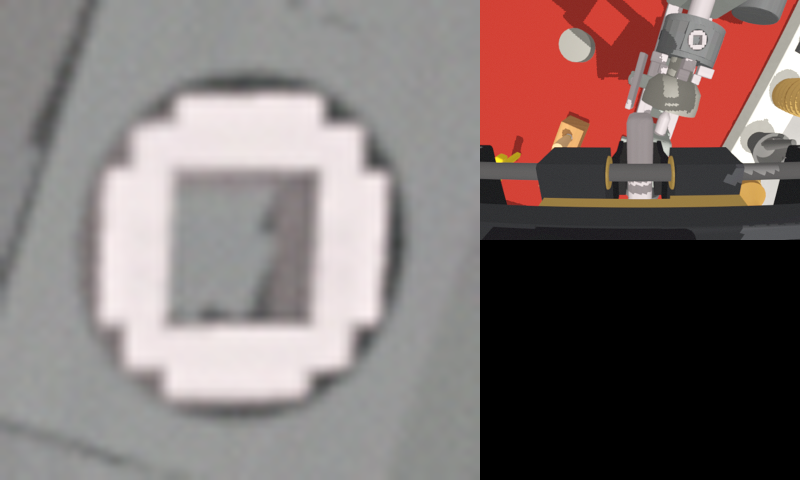

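The wrist view shows the socket nearly square to the tool. The mouth corners are at crop (172,172), (318,170), (308,322) and (165,322), and the key is held at bottom centre.

```bash
python3 - <<'E'
from h import *
np.set_printoptions(precision=4,suppress=True)
c=pickle.load(open('c2.pkl','rb'))
C=np.array([atz(c,(405+x/8-.44,49+y/8-.44),.2)[:2] for x,y in((172,172),(318,170),(308,322),(165,322))])
print(C.mean(0),atz(c,(405+243/8-.44,49+245/8-.44),.2)[:2],[np.round((np.linalg.norm(C[i]-C[i-1])*1e3,np.degrees(np.arctan2(*(C[i]-C[i-1])[::-1]))),2) for i in range(4)])
s=bot.read_state();R=np.array(s['tcp_rot']);p=np.array(s['position'])
print(s['time_s'],p,R)
for t in ((.617,.072),): print(R.T@(np.array([*t,p[2]])-p)/.3, 'yaw',np.degrees(np.arctan2(R[1,1],R[0,1])))
E
```

```text
[0.6164 0.0716] [0.6166 0.0718] [array([ 12.53, 112.57]), array([12.92, 23.5 ]), array([ 12.72, -68.01]), array([  12.79, -157.34])]
6.5833 [ 0.5846 -0.0628  0.339 ] [[-0.372   0.9282 -0.0022]
 [ 0.9282  0.372   0.0002]
 [ 0.001  -0.0019 -1.    ]]
[ 0.3769  0.2673 -0.0002] yaw 21.836741576157095
```

Call:
move_arm:
  increments:
    - [0.12,0.09,0,0,0,-0.004,0]
    - [0.24,0.17,0,0,0,-0.004,0]
    - [0.33,0.24,0,0,0,-0.004,0]
    - [0.373,0.266,0,0,0,-0.004,0]
    - [0.373,0.266,0.08,0,0,-0.004,0]
    - [0.373,0.266,0.14,0,0,-0.004,0]
    - [0.373,0.266,0.163,0,0,-0.004,0]
    - [0.373,0.266,0.163,0,0,-0.004,0]
    - [0.373,0.266,0.163,0,0,-0.004,0]
    - [0.373,0.266,0.163,0,0,-0.004,0]

```text
time_s: 7.42
position: [0.6185, 0.071, 0.2925]
tcp_rot: [[-0.384, 0.923, 0.002], [0.923, 0.384, -0.0], [-0.001, 0.002, -1.0]]
force: [-0.4, -1.2, -3.7]
opening: 0.221
grasp_force: 30.0
```

```bash
python3 - <<'E'
from h import *
np.set_printoptions(precision=4,suppress=True)
s=bot.read_state();R=np.array(s['tcp_rot']);print(s['position'],R,s['force'],s['moment'])
w=cap('wrist');a=cap('scene');b=cap('side'); pickle.dump((w,a,b),open('c3.pkl','wb'))
T=[]
for c in(a,b):
    u=proj(c,[.617,.072,.22]).astype(int);print(u); T.append(cv2.resize(c['image'][u[1]-30:u[1]+30,u[0]-24:u[0]+24],(400,500),interpolation=2))
cv2.imwrite('pics/v3.png',np.hstack(T))
E
```

```text
[0.6185 0.071  0.2925] [[-0.3843  0.9232  0.0025]
 [ 0.9232  0.3843 -0.0002]
 [-0.0012  0.0022 -1.    ]] [-0.4356 -1.2187 -3.6888] [-0.0033 -0.0293 -0.0088]
[392 233]
[252 223]
```

View pics/v3.png

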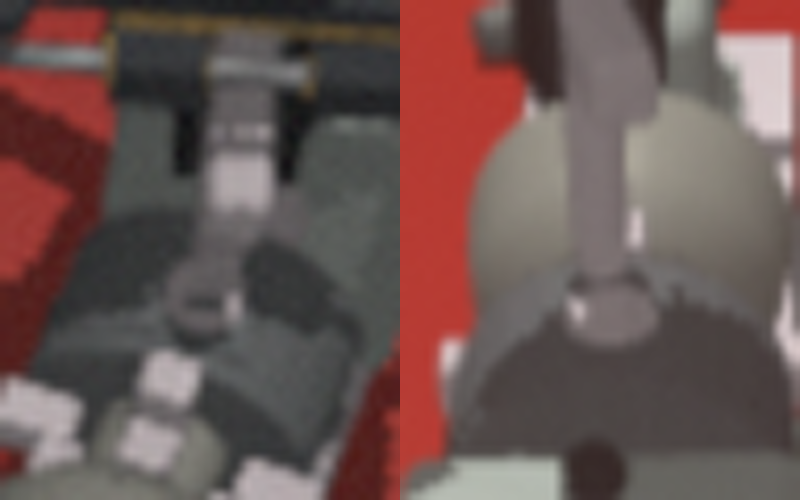

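The views show the key hanging just above the ring. In the side crop the shank is at column 597 and the ring at (612,312). In the scene crop the ring is at (205,300). I'll check the offset in numbers.

```bash
python3 - <<'E'
from h import *
np.set_printoptions(precision=4,suppress=True)
w,a,b=pickle.load(open('c3.pkl','rb'))
U={0:(392,233),1:(252,223)}
def px(i,x,y): 
    u=U[i]; return (u[0]-24+(x-400*i)/8.333-.44, u[1]-30+y/8.333-.44)
def ip(c,X,i):
    p=proj(c,X);u=U[i];return np.round([(p[0]-u[0]+24.44)*8.333+400*i,(p[1]-u[1]+30.44)*8.333])
print('ring side',atz(b,px(1,612,312),.2),'scene',atz(a,px(0,205,300),.2))
for p in((.617,.071),(.6185,.071)):
  for i,c in((0,a),(1,b)): print(i,p,'socket',ip(c,[.6167,.0717,.2],i),'axis at z .215 .235 .255 .275:',[ip(c,[*p,z],i) for z in(.215,.235,.255,.275)])
for i in range(3): s=bot.read_state();print(s['time_s'],s['position'])
E
```

```text
ring side [0.6178 0.0721 0.2   ] scene [0.6197 0.0698 0.2   ]
0 (0.617, 0.071) socket [199. 292.] axis at z .215 .235 .255 .275: [array([203., 269.]), array([209., 234.]), array([215., 199.]), array([222., 163.])]
1 (0.617, 0.071) socket [616. 311.] axis at z .215 .235 .255 .275: [array([612., 267.]), array([608., 210.]), array([605., 152.]), array([601.,  93.])]
0 (0.6185, 0.071) socket [199. 292.] axis at z .215 .235 .255 .275: [array([207., 271.]), array([214., 236.]), array([220., 201.]), array([226., 165.])]
1 (0.6185, 0.071) socket [616. 311.] axis at z .215 .235 .255 .275: [array([607., 267.]), array([603., 210.]), array([599., 152.]), array([595.,  93.])]
7.5667 [0.6184 0.0714 0.2925]
7.5667 [0.6184 0.0714 0.2925]
7.5667 [0.6184 0.0714 0.2925]
```

Call:
move_arm:
  increments:
    - [0.001,-0.0053,0,0,0,0,0]
    - [0.001,-0.0053,0.01,0,0,0,0]
    - [0.001,-0.0053,0.02,0,0,0,0]
    - [0.001,-0.0053,0.03,0,0,0,0]
    - [0.001,-0.0053,0.04,0,0,0,0]
    - [0.001,-0.0053,0.045,0,0,0,0]
    - [0.001,-0.0053,0.048,0,0,0,0]
    - [0.001,-0.0053,0.05,0,0,0,0]
    - [0.001,-0.0053,0.05,0,0,0,0]
    - [0.001,-0.0053,0.05,0,0,0,0]

```text
time_s: 8.4
position: [0.6161, 0.0716, 0.2762]
tcp_rot: [[-0.386, 0.923, 0.0], [0.923, 0.386, -0.0], [-0.0, 0.0, -1.0]]
force: [-1.0, -0.4, -3.7]
opening: 0.224
grasp_force: 30.0
```

Call:
move_arm:
  increments:
    - [0,0,0.002,0,0,0,0]
    - [0,0,0.004,0,0,0,0]
    - [0,0,0.005,0,0,0,0]
    - [0,0,0.005,0,0,0,0]

```text
time_s: 8.73
position: [0.6161, 0.0716, 0.2746]
tcp_rot: [[-0.386, 0.923, 0.0], [0.923, 0.386, 0.0], [0.0, 0.0, -1.0]]
force: [-0.4, -0.7, -4.6]
opening: 0.23
grasp_force: 30.0
```

Call:
move_arm:
  increments:
    - [0,0,0.003,0,0,0,0]
    - [0,0,0.006,0,0,0,0]
    - [0,0,0.008,0,0,0,0]
    - [0,0,0.008,0,0,0,0]

```text
time_s: 9.07
position: [0.6161, 0.0716, 0.2721]
tcp_rot: [[-0.386, 0.923, 0.0], [0.923, 0.386, 0.0], [0.0, 0.0, -1.0]]
force: [0.5, -0.6, -2.8]
opening: 0.228
grasp_force: 30.0
```

Call:
move_arm:
  increments:
    - [0,0,0.002,0,0,0,0]
    - [0,0,0.004,0,0,0,0]
    - [0,0,0.005,0,0,0,0]
    - [0,0,0.005,0,0,0,0]

```text
time_s: 9.4
position: [0.6161, 0.0716, 0.2707]
tcp_rot: [[-0.386, 0.923, 0.0], [0.923, 0.386, 0.0], [0.0, 0.0, -1.0]]
force: [0.7, 1.4, -3.4]
opening: 0.229
grasp_force: 30.0
```

Call:
move_arm:
  increments:
    - [0,0,0.004,0,0,0,0]
    - [0,0,0.007,0,0,0,0]
    - [0,0,0.01,0,0,0,0]
    - [0,0,0.01,0,0,0,0]

```text
time_s: 9.73
position: [0.6161, 0.0716, 0.2675]
tcp_rot: [[-0.386, 0.923, 0.0], [0.923, 0.386, 0.0], [0.0, 0.0, -1.0]]
force: [0.9, -0.2, -3.3]
opening: 0.225
grasp_force: 30.0
```

Call:
move_arm:
  increments:
    - [0,0,0.002,0,0,0,0]
    - [0,0,0.004,0,0,0,0]
    - [0,0,0.005,0,0,0,0]
    - [0,0,0.005,0,0,0,0]

```text
time_s: 10.07
position: [0.6161, 0.0716, 0.2662]
tcp_rot: [[-0.386, 0.923, 0.0], [0.923, 0.386, 0.0], [-0.0, 0.0, -1.0]]
force: [0.6, 0.7, -3.7]
opening: 0.228
grasp_force: 30.0
```

Call:
move_arm:
  increments:
    - [0,0,0.001,0,0,0,0]
    - [0,0,0.002,0,0,0,0]
    - [0,0,0.003,0,0,0,0]
    - [0,0,0.003,0,0,0,0]

```text
time_s: 10.4
position: [0.6162, 0.0716, 0.266]
tcp_rot: [[-0.386, 0.923, 0.001], [0.923, 0.386, -0.0], [-0.0, 0.001, -1.0]]
force: [-1.0, 0.2, 0.7]
opening: 0.22
grasp_force: 29.9
```

Call:
move_arm:
  increments:
    - [0,0,0,0,0,0.01,0]
    - [0,0,0,0,0,0.02,0]
    - [0,0,0,0,0,0.03,0]
    - [0,0,0,0,0,0.04,0]
    - [0,0,0,0,0,0.05,0]
    - [0,0,0,0,0,0.06,0]
    - [0,0,0,0,0,0.07,0]
    - [0,0,0,0,0,0.08,0]
    - [0,0,0,0,0,0.08,0]

```text
time_s: 11.15
position: [0.6168, 0.0715, 0.266]
tcp_rot: [[-0.144, 0.99, 0.002], [0.99, 0.144, -0.0], [-0.0, 0.002, -1.0]]
force: [0.4, -0.0, -0.4]
opening: 0.223
grasp_force: 30.0
```

```bash
cat > st.py <<'E'
from h import *
np.set_printoptions(precision=3,suppress=True)
s=bot.read_state();R=np.array(s['tcp_rot']);print(s['time_s'],s['position'],'F',s['force'],'M',s['moment'],'yaw',np.degrees(np.arctan2(R[1,1],R[0,1])),'j6',s['joint_positions'][5],s['tau'][5],s['opening'])
E
python3 st.py
```

```text
11.15 [0.617 0.072 0.266] F [ 0.426 -0.003 -0.358] M [ 0.06  -0.197  0.063] yaw 8.264398973721898 j6 -11.945498397440318 0.25162115693092346 0.2232253035738873
```

Call:
move_arm:
  increments:
    - [0,0,0,0,0,0.01,0]
    - [0,0,0,0,0,0.02,0]
    - [0,0,0,0,0,0.03,0]
    - [0,0,0,0,0,0.04,0]
    - [0,0,0,0,0,0.045,0]
    - [0,0,0,0,0,0.045,0]

```text
time_s: 11.65
position: [0.6167, 0.0716, 0.266]
tcp_rot: [[-0.004, 1.0, 0.002], [1.0, 0.004, -0.0], [-0.0, 0.002, -1.0]]
force: [1.0, 0.3, 2.0]
opening: 0.225
grasp_force: 30.0
```

```bash
python3 st.py
```

```text
11.65 [0.617 0.072 0.266] F [1.009 0.298 2.005] M [ 0.136 -0.226  0.129] yaw 0.21259369912337756 j6 -3.893465373604429 0.18118386156857014 0.2252070440384586
```

Call:
move_arm:
  increments:
    - [0,0,0,0,0,0.01,0]
    - [0,0,0,0,0,0.02,0]
    - [0,0,0,0,0,0.03,0]
    - [0,0,0,0,0,0.03,0]

```text
time_s: 11.98
position: [0.6167, 0.0716, 0.266]
tcp_rot: [[0.091, 0.996, 0.002], [0.996, -0.091, 0.0], [0.0, 0.002, -1.0]]
force: [1.1, 0.7, 1.9]
opening: 0.226
grasp_force: 30.0
```

```bash
python3 st.py
```

```text
11.9833 [0.617 0.072 0.266] F [1.15  0.673 1.874] M [ 0.116 -0.287  0.053] yaw -5.197862758060423 j6 1.5138363113547773 0.2510571666061878 0.2264027288742891
```

Call:
move_arm:
  increments:
    - [0,0,0,0,0,0.008,0]
    - [0,0,0,0,0,0.016,0]
    - [0,0,0,0,0,0.016,0]

```text
time_s: 12.23
position: [0.6167, 0.0716, 0.266]
tcp_rot: [[0.14, 0.99, 0.002], [0.99, -0.14, 0.0], [0.0, 0.002, -1.0]]
force: [2.2, 0.6, 3.3]
opening: 0.227
grasp_force: 30.0
```

```bash
python3 st.py
```

```text
12.2333 [0.617 0.072 0.266] F [2.21  0.615 3.269] M [ 0.087 -0.324  0.054] yaw -8.042813221825176 j6 4.361778753852707 0.22032606415450573 0.22746696910676717
```

Call:
move_arm:
  increments:
    - [0,0,0,0,0,0.008,0]
    - [0,0,0,0,0,0.016,0]
    - [0,0,0,0,0,0.016,0]

```text
time_s: 12.48
position: [0.6167, 0.0716, 0.266]
tcp_rot: [[0.189, 0.982, 0.002], [0.982, -0.189, 0.0], [0.0, 0.002, -1.0]]
force: [1.4, 0.1, 2.3]
opening: 0.225
grasp_force: 30.0
```

```bash
python3 st.py
```

```text
12.4833 [0.617 0.072 0.266] F [1.374 0.142 2.336] M [ 0.125 -0.302  0.073] yaw -10.91492808439999 j6 7.233033316055424 0.2203194983303547 0.2248859484481804
```

Call:
move_arm:
  increments:
    - [0,0,0,0,0,0.009,0]
    - [0,0,0,0,0,0.018,0]
    - [0,0,0,0,0,0.018,0]

```text
time_s: 12.73
position: [0.6167, 0.0716, 0.2659]
tcp_rot: [[0.244, 0.97, 0.002], [0.97, -0.244, -0.0], [0.0, 0.002, -1.0]]
force: [1.8, 0.8, 3.5]
opening: 0.225
grasp_force: 30.0
```

```bash
python3 st.py
```

```text
12.7333 [0.617 0.072 0.266] F [1.772 0.822 3.518] M [ 0.097 -0.421  0.181] yaw -14.125965772090014 j6 10.449937467122854 0.36564426496624947 0.22510550947579322
```

Call:
move_arm:
  increments:
    - [0,0,0,0,0,0.004,0]
    - [0,0,0,0,0,0.007,0]
    - [0,0,0,0,0,0.007,0]

```text
time_s: 12.98
position: [0.6167, 0.0716, 0.2659]
tcp_rot: [[0.266, 0.964, 0.002], [0.964, -0.266, -0.0], [0.0, 0.002, -1.0]]
force: [1.9, 0.7, 3.7]
opening: 0.225
grasp_force: 30.0
```

```bash
python3 st.py
```

```text
12.9833 [0.617 0.072 0.266] F [1.878 0.698 3.729] M [ 0.131 -0.41   0.285] yaw -15.446655856334369 j6 11.767726289058336 0.33106930553913116 0.22548958463844124
```

Call:
move_arm:
  increments:
    - [0,0,0,0,0,0.002,0]
    - [0,0,0,0,0,0.002,0]

```text
time_s: 13.15
position: [0.6166, 0.0716, 0.2659]
tcp_rot: [[0.273, 0.962, 0.002], [0.962, -0.273, -0.0], [0.0, 0.002, -1.0]]
force: [1.4, 1.6, 4.8]
opening: 0.225
grasp_force: 30.1
```

```bash
python3 st.py; python3 - <<'E'
from h import *
for i in range(6): cap('wrist'); s=bot.read_state(); print(np.round(s['moment'],3),np.round(s['tau'][5],3))
E
```

```text
13.15 [0.617 0.072 0.266] F [1.424 1.592 4.774] M [ 0.159 -0.518  0.339] yaw -15.827623899936082 j6 12.147718247858322 0.337976748123765 0.22471937255695976
[ 0.149 -0.44   0.295] 0.319
[ 0.17  -0.515  0.337] 0.314
[ 0.104 -0.496  0.351] 0.312
[ 0.185 -0.484  0.276] 0.312
[ 0.153 -0.502  0.3  ] 0.312
[ 0.16  -0.474  0.287] 0.312
```

The key has stopped dead at about 0.31 N·m, well above the 0.10 N·m drag, so the jaw has bitten. Backing into the middle of the slack, then lifting.

Call:
move_arm:
  increments:
    - [0,0,0,0,0,-0.015,0]
    - [0,0,0,0,0,-0.03,0]
    - [0,0,0,0,0,-0.045,0]
    - [0,0,0,0,0,-0.058,0]
    - [0,0,0,0,0,-0.058,0]

```text
time_s: 13.87
position: [0.6164, 0.0716, 0.2659]
tcp_rot: [[0.094, 0.996, 0.001], [0.996, -0.094, 0.0], [0.0, 0.001, -1.0]]
force: [2.6, 1.1, 5.6]
opening: 0.227
grasp_force: 30.0
```

```bash
python3 st.py
```

```text
13.8667 [0.616 0.072 0.266] F [2.558 1.101 5.56 ] M [ 0.154 -0.37  -0.015] yaw -5.374661334900681 j6 1.679562924622078 -0.21880430169403553 0.22731265975994372
```

Call:
move_arm:
  increments:
    - [0,0,-0.01,0,0,0,0]
    - [0,0,-0.02,0,0,0,0]
    - [0,0,-0.03,0,0,0,0]
    - [0,0,-0.04,0,0,0,0]
    - [0,0,-0.05,0,0,0,0]
    - [0,0,-0.06,0,0,0,0]
    - [0,0,-0.1,0,0,0,0]
    - [0,0,-0.18,0,0,0,0]
    - [0,0,-0.25,0,0,0,0]
    - [0,0,-0.25,0,0,0,0]

```text
time_s: 14.7
position: [0.6173, 0.0716, 0.3451]
tcp_rot: [[0.094, 0.996, 0.007], [0.996, -0.094, -0.001], [0.0, 0.007, -1.0]]
force: [0.9, -0.1, -2.4]
opening: 0.231
grasp_force: 30.0
```

```bash
python3 st.py
```

```text
14.7 [0.617 0.072 0.345] F [ 0.878 -0.059 -2.449] M [-0.02  -0.057 -0.037] yaw -5.391893134271048 j6 1.7243096524668378 -0.0076822369010187685 0.23105705489752434
```

Call:
move_arm:
  increments:
    - [-0.12,-0.036,0,0,0,0.006,0]
    - [-0.24,-0.072,0,0,0,0.006,0]
    - [-0.36,-0.108,0,0,0,0.006,0]
    - [-0.48,-0.144,0,0,0,0.006,0]
    - [-0.6,-0.18,0,0,0,0.006,0]
    - [-0.713,-0.215,0,0,0,0.006,0]
    - [-0.713,-0.215,0,0,0,0.006,0]

```text
time_s: 15.28
position: [0.5281, -0.1407, 0.339]
tcp_rot: [[0.119, 0.993, -0.006], [0.993, -0.119, -0.003], [-0.004, -0.005, -1.0]]
force: [0.4, 0.1, -3.4]
opening: 0.225
grasp_force: 30.0
```

Call:
move_arm:
  increments:
    - [-0.12,-0.036,0,0,0,0,0]
    - [-0.24,-0.072,0,0,0,0,0]
    - [-0.36,-0.108,0,0,0,0,0]
    - [-0.48,-0.144,0,0,0,0,0]
    - [-0.6,-0.18,0,0,0,0,0]
    - [-0.7,-0.21,0,0,0,0,0]
    - [-0.7,-0.21,0,0,0,0,0]
    - [-0.7,-0.21,0,0,0,0,0]
    - [-0.7,-0.21,0,0,0,0,0]
    - [-0.7,-0.21,0,0,0,0,0]

```text
time_s: 16.12
position: [0.4454, -0.3351, 0.3397]
tcp_rot: [[0.112, 0.994, -0.001], [0.994, -0.112, 0.002], [0.002, -0.001, -1.0]]
force: [-0.1, 1.3, -3.3]
opening: 0.226
grasp_force: 30.0
```

```bash
python3 st.py; python3 - <<'E'
from h import *
s=bot.read_state();R=np.array(s['tcp_rot']);p=np.array(s['position']);print(R.round(4),p,R.T@(np.array([.448,-.342,.15])-p)/.3)
E
```

```text
16.1167 [ 0.445 -0.335  0.34 ] F [-0.121  1.256 -3.34 ] M [0.039 0.035 0.006] yaw -6.40770467974473 j6 -42.0562705668408 0.0025467814703006297 0.22550901340907598
[[ 0.1116  0.9938 -0.0012]
 [ 0.9938 -0.1116  0.0021]
 [ 0.002  -0.0015 -1.    ]] [ 0.44539362 -0.33507447  0.33969102] [-0.02322973  0.01212731  0.63224148]
```

Call:
move_arm:
  increments:
    - [-0.022,0.011,0.06,0,0,0,0]
    - [-0.022,0.011,0.18,0,0,0,0]
    - [-0.022,0.011,0.3,0,0,0,0]
    - [-0.022,0.011,0.42,0,0,0,0]
    - [-0.022,0.011,0.54,0,0,0,0]
    - [-0.022,0.011,0.616,0,0,0,0]
    - [-0.022,0.011,0.616,0,0,0,0]
    - [-0.022,0.011,0.616,0,0,0,0]
    - [-0.022,0.011,0.616,0,0,0,0]
    - [-0.022,0.011,0.616,0,0,0,0]

```text
time_s: 16.95
position: [0.4495, -0.3447, 0.1579]
tcp_rot: [[0.112, 0.994, 0.003], [0.994, -0.112, -0.004], [-0.003, 0.004, -1.0]]
force: [0.6, 0.4, -2.4]
opening: 0.228
grasp_force: 30.0
```

```bash
python3 st.py; python3 - <<'E'
from h import *
a=cap('scene');b=cap('side');s=bot.read_state();print(s['position'],s['time_s'])
T=[]
for c in(a,b):
    u=proj(c,[.448,-.342,.09]).astype(int);print(u); T.append(cv2.resize(c['image'][u[1]-32:u[1]+32,u[0]-26:u[0]+26],(400,492),interpolation=2))
cv2.imwrite('pics/v4.png',np.hstack(T))
E
```

```text
16.95 [ 0.45  -0.345  0.158] F [ 0.608  0.435 -2.407] M [-0.04   0.029 -0.004] yaw -6.428390960199072 j6 -42.35333069507357 0.0004949473441229202 0.2280708368701293
[ 0.44905992 -0.34463491  0.1576861 ] 17.05
[260 355]
[329 178]
```

View pics/v4.png

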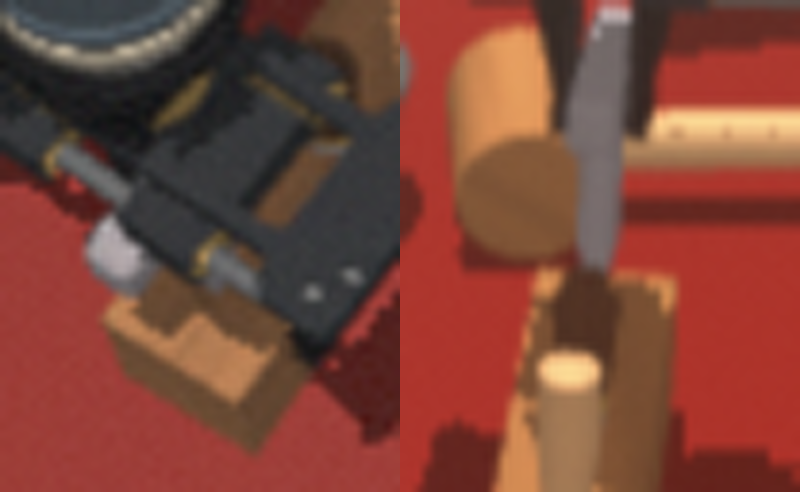

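The crops show the key hanging above the end hole, clear of the gouge and chisel. The hole itself is hidden, so I'm relying on the recorded grasp pose.

Call:
move_arm:
  increments:
    - [0.008,-0.004,0.02,0,0,0,0]
    - [0.008,-0.004,0.04,0,0,0,0]
    - [0.008,-0.004,0.055,0,0,0,0]
    - [0.008,-0.004,0.055,0,0,0,0]
    - [0.008,-0.004,0.055,0,0,0,0]
    - [0.008,-0.004,0.055,0,0,0,0]
    - [0.008,-0.004,0.055,0,0,0,0]

```text
time_s: 17.63
position: [0.4471, -0.3415, 0.1391]
tcp_rot: [[0.113, 0.994, 0.0], [0.994, -0.113, -0.0], [-0.0, 0.0, -1.0]]
force: [1.0, 0.3, -3.6]
opening: 0.225
grasp_force: 30.0
```

```bash
python3 -c "
from h import *
cap('wrist');s=bot.read_state();print(s['position'],s['force'],s['moment'])"
```

```text
[ 0.44716573 -0.34146783  0.13916556] [ 0.17672473 -0.53394001 -3.18964075] [-0.02706367 -0.0095073  -0.01295953]
```

Call:
move_arm:
  increments:
    - [-0.001,0.003,0,0,0,0,0]
    - [-0.001,0.003,0.007,0,0,0,0]
    - [-0.001,0.003,0.014,0,0,0,0]
    - [-0.001,0.003,0.021,0,0,0,0]
    - [-0.001,0.003,0.028,0,0,0,0]
    - [-0.001,0.003,0.028,0,0,0,0]

```text
time_s: 18.18
position: [0.4476, -0.3413, 0.13]
tcp_rot: [[0.113, 0.994, -0.001], [0.994, -0.113, 0.001], [0.001, -0.001, -1.0]]
force: [-0.5, -0.3, -3.2]
opening: 0.228
grasp_force: 30.0
```

```bash
python3 st.py
```

```text
18.1833 [ 0.448 -0.341  0.13 ] F [-0.468 -0.334 -3.189] M [ 0.013  0.035 -0.026] yaw -6.482297247791511 j6 -42.2192435076123 0.00046076418584561907 0.22774347526553726
```

Call:
move_arm:
  increments:
    - [0,0,0.007,0,0,0,0]
    - [0,0,0.014,0,0,0,0]
    - [0,0,0.02,0,0,0,0]
    - [0,0,0.026,0,0,0,0]
    - [0,0,0.026,0,0,0,0]

```text
time_s: 18.6
position: [0.4477, -0.3415, 0.1224]
tcp_rot: [[0.113, 0.994, -0.001], [0.994, -0.113, 0.001], [0.001, -0.001, -1.0]]
force: [0.0, -0.6, -2.6]
opening: 0.229
grasp_force: 30.0
```

```bash
python3 st.py
```

```text
18.6 [ 0.448 -0.341  0.122] F [ 0.048 -0.592 -2.638] M [ 0.011 -0.01  -0.043] yaw -6.48012126466962 j6 -42.21957525490253 0.0003634337554103695 0.22908749928869418
```

Shank is in, no side force. Continuing down.

Call:
move_arm:
  increments:
    - [0,0,0.015,0,0,0,0]
    - [0,0,0.03,0,0,0,0]
    - [0,0,0.045,0,0,0,0]
    - [0,0,0.06,0,0,0,0]
    - [0,0,0.075,0,0,0,0]
    - [0,0,0.09,0,0,0,0]
    - [0,0,0.1,0,0,0,0]
    - [0,0,0.105,0,0,0,0]
    - [0,0,0.105,0,0,0,0]

```text
time_s: 19.35
position: [0.4477, -0.3415, 0.0909]
tcp_rot: [[0.113, 0.994, -0.001], [0.994, -0.113, 0.001], [0.001, -0.001, -1.0]]
force: [-0.6, -0.4, -3.4]
opening: 0.227
grasp_force: 30.0
```

```bash
python3 st.py
```

```text
19.35 [ 0.448 -0.341  0.091] F [-0.62  -0.37  -3.385] M [-0.028  0.052  0.003] yaw -6.481081930663865 j6 -42.21740730177772 0.00021695025679946411 0.22679901609661138
```

Down to about 1 mm above the floor, then release.

Call:
move_arm:
  increments:
    - [0,0,0.004,0,0,0,0]
    - [0,0,0.007,0,0,0,0]
    - [0,0,0.008,0,0,0,0]
    - [0,0,0.008,0,0,0,0.3]
    - [0,0,0.008,0,0,0,0.5]
    - [0,0,0.008,0,0,0,0.8]
    - [0,0,0.008,0,0,0,1]
    - [0,0,0.008,0,0,0,1]
    - [0,0,0.008,0,0,0,1]
    - [0,0,0.008,0,0,0,1]

```text
time_s: 20.18
position: [0.448, -0.3417, 0.0891]
tcp_rot: [[0.113, 0.994, 0.0], [0.994, -0.113, -0.0], [-0.0, 0.0, -1.0]]
force: [-0.4, 0.5, 0.6]
opening: 0.67
grasp_force: 0.0
```

Call:
move_arm:
  increments:
    - [0,0,0,0,0,0,1]
    - [0,0,0,0,0,0,1]
    - [0,0,0,0,0,0,1]
    - [0,0,0,0,0,0,1]
    - [0,0,0,0,0,0,1]

```text
time_s: 20.6
position: [0.4479, -0.3416, 0.0889]
tcp_rot: [[0.113, 0.994, -0.0], [0.994, -0.113, 0.0], [0.0, -0.0, -1.0]]
force: [-0.2, -0.4, -0.4]
opening: 0.978
grasp_force: 0.0
```

Call:
move_arm:
  increments:
    - [0,0,-0.05,0,0,0,1]
    - [0,0,-0.15,0,0,0,1]
    - [0,0,-0.27,0,0,0,1]
    - [0,0,-0.39,0,0,0,1]
    - [0,0,-0.51,0,0,0,1]
    - [0,0,-0.62,0,0,0,1]
    - [0,0,-0.62,0,0,0,1]
    - [0,0,-0.62,0,0,0,1]

```text
time_s: 21.27
position: [0.4487, -0.3425, 0.2774]
tcp_rot: [[0.113, 0.994, 0.004], [0.994, -0.113, -0.004], [-0.004, 0.004, -1.0]]
force: [-0.4, 0.4, 0.1]
opening: 1.001
grasp_force: 0.0
```

```bash
python3 - <<'E'
from h import *
c=cap('wrist'); b=cap('side')
u=proj(c,[.448,-.342,.108]).astype(int);v=proj(b,[.448,-.342,.09]).astype(int);print(u,v)
A=cv2.resize(c['image'][u[1]-75:u[1]+75,u[0]-60:u[0]+60],(400,500),interpolation=2)
B=cv2.resize(b['image'][v[1]-20:v[1]+60,v[0]-32:v[0]+32],(400,500),interpolation=2)
cv2.imwrite('pics/v5.png',np.hstack([A,B]))
E
```

```text
[319 222] [329 178]
```

View pics/v5.png

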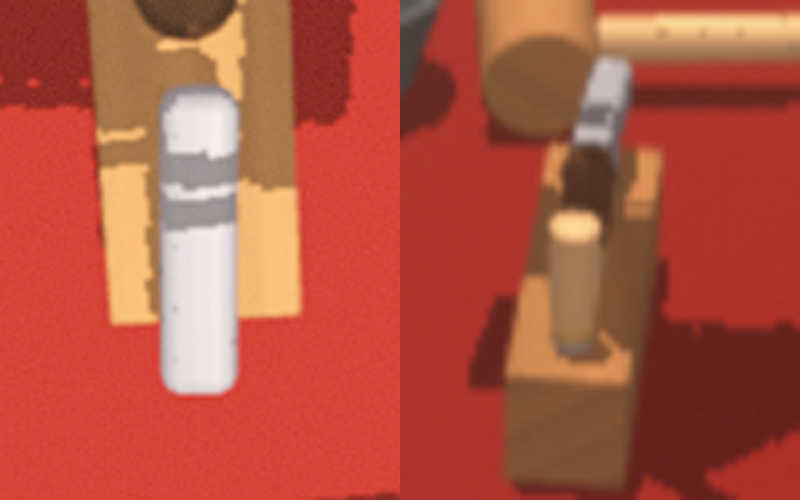

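The view shows the key upright and down in its end hole, with its T-grip centred at crop (199,240) as before and the chisel and gouge undisturbed.

```bash
python3 -c "
from rig import workorder
print(workorder.hand_in())"
```

```text
the job is handed in; nothing more can be done
None
```

I tightened the chuck until the key stopped at about 0.31 N·m, put the key back upright and fully down in its hole, and handed the job in at about 21 s; no verdict came back.

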